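# Clear the carving off the stand and snap its retaining clip home

## Task

Somebody left the small pale wooden bird standing in the channel of the carving stand, in the way of the retaining clip. Stand the bird upright and fully on the round cork mat and let go of it; then push the steel clip along its channel onto the post until it snaps fully home. Leave the carved armadillo beside the mat where it is.

Things in the scene. Friction and masses are not known exactly. Their poses are not given: they have to be found in the camera images.
- bird_mid (a point): pale wooden carved bird, at the middle of its round body, 41 mm above its flat foot; upright figure 82 mm tall: foot 36 mm across, body 40 mm across from 30 to 52 mm up, head 28 mm across with a small dark beak. 40 to 85 g. It stands on the stand's deck, in the channel, between clip and post. z is the bird's own upward axis
- mat: round cork mat, 130 mm across, 5 mm thick, fixed on the table; origin at the centre of its underside (table height)
- stand: fixed wooden platform 310 x 150 x 30 mm, axes as post_axis; origin at table height, 95 mm behind the post (-x). Its top, the deck, runs from 270 mm behind the post to 40 mm beyond. Two dark rails along x (y +-31.5 to +-40.5 mm, 15 mm high above the deck, from 265 to 10 mm behind the post), with lips inward to y +-26 mm, 11.5 to 15 mm above the deck, form the channel
- post_axis (a point): on the axis of the stand's steel post with the blue head, at deck height (30 mm above the table). x points along the channel, the way the clip is to be pushed; z up. The post's neck (the groove) is 20 mm across and 14 mm high above the deck; over it sits the blue head, 32 mm across; the post's top is 30 mm above the deck
- clip_eye (a point): centre of the clip's eye, at its underside; home = centred on the post. The clip is a loose steel plate 60 mm wide, 10 mm thick, in the channel under the lips (1.5 mm play each side); its x points forward. It reaches 75 mm back from the eye; two sprung jaws reach 16 mm forward, tips 13 mm apart. Forcing them over the neck takes some 10 N; they close behind it and the clip stops against it
- clip_tail (a point): centre of the back face of the clip's red upright thumb plate, the face to push against (push along the channel), 75 mm behind the eye and 20 mm above the deck. The thumb plate is 46 mm wide, 8 mm thick and rises to 34 mm above the deck. The clip starts 135 to 180 mm short of home
- armadillo: carved wooden armadillo with dark bands, 105 mm long with its tail, 56 mm wide, 58 mm tall, loose beside the mat, about 125 mm from its centre to the robot's left (+y); origin at the centre of its underside. Must not be moved
Not all that is in view belongs to the job. What is shaped like the part that bears clip_eye but green is not meant.

How it is judged:
On the way, in this order (a step that is already met when the one before it is completed fails the run):
1. the bird stands upright, fully on the cork mat, let go (horizontal distance between bird_mid and mat below 0.048 m and height (world z) of bird_mid between 0.042 and 0.051 m and angle between bird_mid's own z axis and vertical below 0.15 rad and contact force between the fingers and bird below 0.05 N), for 0.2 s.
2. the clip is home on the post (horizontal distance between clip_eye and post_axis below 0.005 m), for 0.2 s.
At the end, for the whole second after the job is handed in: The bird stands upright (within 0.15 rad) on the cork mat, its axis within 48 mm of the mat's centre, and the clip's eye is within 5 mm of the post's axis, flat in its channel under the post's head (horizontal distance between bird_mid and mat below 0.048 m and height (world z) of bird_mid between 0.042 and 0.051 m and angle between bird_mid's own z axis and vertical below 0.15 rad and horizontal distance between clip_eye and post_axis below 0.005 m and height (world z) of clip_eye below 0.036 m); the robot touches nothing.
It fails at once if the armadillo is moved by more than 25 mm (distance of armadillo from where it was at the start of the episode above 0.025 m).
It also fails if it takes over 64 s, if anything falls off the work surface, if the arm or the gripper's body presses on something with over 40 N, if the wrist force passes 120 N, or if a joint passes its speed limit or range.

## Robot

A 7-joint arm with a two-finger parallel gripper is mounted at the origin on the work surface. World frame = base frame: x ahead of the robot, y to its left, z up, the work surface at z = 0. Lengths are in m, angles in rad, forces in N, time in s.
With the tool pointing down it reaches from about 0.35 to 0.9 m from the base axis. Payload 19.9 kg.
Tool frame: the origin (TCP) lies on the mounting face of the last link; the fingertips stand 199 mm ahead of it and the grasp point (between the pads) lies 180 mm ahead of it; x points along the fingers, y is the direction in which the jaws open and shut, and the axes are right-handed (so a half turn about x gives the same grasp; the last joint's range is limited). The gripper opens to 94 mm and grips with 3 to 60 N. Pads are 16 mm wide; open, the fingers measure 119 mm over their backs; the gripper's body (75 mm by 177 mm) begins 78 mm behind the grasp point.
Start: joints at [-1.185, 0.417, -0.01, 1.614, 0.005, 1.111, -0.053], TCP at [0.259, 0.569, 0.405] pointing down, gripper open.
Joint ranges: [-2.81, 2.81], [-0.39, 2.02], [-1.27, 1.25], [0.06, 2.57], [-1.19, 4.33], [0.19, 2], [-2.82, 2.82]. Speed limits (rad/s): [1.89, 1.89, 2.39, 2.39, 3.01, 3.01, 3.01].

## Interface

Orientations are given as [roll, pitch, yaw] about the fixed x, y, z axes, in that order (R = Rz(yaw) Ry(pitch) Rx(roll)).
In Python, from station import env gives the robot as it stands.
- The arm moves only by the tool step_arm, never from a script. Its argument "moves" is a list of rows, each an object of numbers: "x", "y", "z": the shift along the tool's x, y, z in mm; "ax", "ay", "az": the turn, a rotation vector about the tool's x, y, z in rad; "claw": the finger opening in mm, from 0 to 94. A call has 1 to 10 rows; each row shifts and turns the commanded pose from where the row before left it, along the tool's axes as they then stand; what a row does not reach is not made up. A row lasts 1/10 s, in which the tool goes at most 50 mm and 8.59 degrees, less where a joint would pass 70% of its speed; a pose out of reach is approached as far as the arm can. A call with a gripper value outside its range is refused whole. The fingers move at their own pace and stop on an object; "newtons" is the grip in N (left out, the last holds). Time passes only in rows, so rows that do not move let the fingers close. It gives the time, the measured TCP pose, the force and the opening at its end, in the units of the state.
- env.read_state(): the state, without advancing time (a new reading comes with each control period).
- env.read_camera(name): name is "scene" or "side" or "wrist"; returns a dict with "pixels" (420x560x3 uint8, blue, green, red), "range_z" (420x560 float32, m along the optical axis (not along the pixel's ray), 0 where there is no reading), "vfov" (degrees; the focal length in pixels is half the picture's height over the tangent of half this angle, whatever the lens; pixels are square), "cx", "cy" (the principal point, pixels), "dist_coeffs" ([k1, k2, p1, p2, k3] as OpenCV has them; the pictures are not rectified), "world_from_camera" (4x4, takes a point from camera to world coordinates). Camera axes: x right, y down, z forward; pixel columns grow to the right and rows downward; lengths in m; the calibration is good to about 2 mm. A picture is of the moment at which its call begins.
- env.close_job(): hands the job in, once; it reports no verdict.
The state is a dict: "time_s": time; "joint_positions": joint angles; "qd": joint speeds; "effort": joint torques, N m; "ee_pos": TCP position; "ee_rot": TCP orientation; "wrist_force": force on the tool from outside, world axes, zero at the start; "ft_torque": the same for the moment, N m; "width": finger opening in m.
Only numpy, scipy, OpenCV 4.12 (cv2) and the standard library are available. Lean on these libraries where they do the work, as an engineer would, in place of code of your own. Each camera call takes 0.05 s, during which the arm holds its last target.

## Working session

There is one attempt and no reset: what is moved stays moved. The work goes in short steps, Python scripts to look and compute and a tool call to move; the robot and the scene stay as the last step left them, time stands still between calls to the robot, and variables do not carry over. Pictures are saved under pics/ and viewed, and the job is handed in when it is done.

Besides the shell and the picture viewer there is one more tool, called after "Call:" in YAML: its name, and indented under it one key for each argument. step_arm: Moves the arm, as the interface text tells. Its arguments: {"type":"object","properties":{"moves":{"type":"array","items":{"type":"object","properties":{"x":{"type":"number"},"y":{"type":"number"},"z":{"type":"number"},"ax":{"type":"number"},"ay":{"type":"number"},"az":{"type":"number"},"claw":{"type":"number"}}}},"newtons":{"type":"number"}},"required":["moves"]}

```bash
ls; mkdir -p pics
cat > h.py <<'E'
import numpy as np, cv2, pickle
from station import env
def grab(name,tag):
    d=env.read_camera(name); cv2.imwrite(f'pics/{tag}.png',d['pixels']); pickle.dump(d,open(f'pics/{tag}.pkl','wb')); return d
def load(tag): return pickle.load(open(f'pics/{tag}.pkl','rb'))
def K(d):
    h,w=d['pixels'].shape[:2]; f=h/2/np.tan(np.radians(d['vfov'])/2)
    return np.array([[f,0,d['cx']],[0,f,d['cy']],[0,0,1.]])
def rays(d,uv):
    uv=np.asarray(uv,float).reshape(-1,1,2)
    n=cv2.undistortPoints(uv,K(d),np.array(d['dist_coeffs'],float)).reshape(-1,2)
    return np.c_[n,np.ones(len(n))]
def plane(d,uv,z):
    T=np.array(d['world_from_camera']); r=rays(d,uv)@T[:3,:3].T; o=T[:3,3]
    return o+r*((z-o[2])/r[:,2])[:,None]
def depth(d,uv):
    T=np.array(d['world_from_camera']); uv=np.asarray(uv).reshape(-1,2)
    z=np.array([d['range_z'][int(v),int(u)] for u,v in uv])
    return (rays(d,uv)*z[:,None])@T[:3,:3].T+T[:3,3]
def proj(d,P):
    T=np.linalg.inv(np.array(d['world_from_camera'])); 
    r,_=cv2.Rodrigues(T[:3,:3]); return cv2.projectPoints(np.asarray(P,float).reshape(-1,1,3),r,T[:3,3],K(d),np.array(d['dist_coeffs'],float))[0].reshape(-1,2)
E
python3 - <<'E'
from h import *
np.set_printoptions(precision=4,suppress=True)
for n in ['scene','side','wrist']:
    d=grab(n,n+'0'); print(n,d['vfov'],d['cx'],d['cy'],d['dist_coeffs']); print(np.array(d['world_from_camera']))
s=env.read_state(); print(s)
E
```

```text
pics
scene 51.62478652060048 279.71144270058005 209.3845092508537 [-0.0893  0.      0.      0.      0.    ]
[[-0.7392  0.5433 -0.3979  0.9567]
 [ 0.6734  0.5994 -0.4327  0.5888]
 [ 0.0034 -0.5878 -0.809   0.977 ]
 [ 0.      0.      0.      1.    ]]
side 49.1272107325923 284.84239407021494 206.33278696425194 [-0.0355  0.      0.      0.      0.    ]
[[ 0.937  -0.265   0.2277  0.2514]
 [-0.3493 -0.6968  0.6264 -0.5369]
 [-0.0073 -0.6665 -0.7455  0.8211]
 [ 0.      0.      0.      1.    ]]
wrist 62.56494533459075 280.4770415940311 211.1973877042077 [0.0247 0.     0.     0.     0.    ]
[[ 0.4143  0.8834  0.2188  0.196 ]
 [ 0.9101 -0.4022 -0.0996  0.5973]
 [-0.      0.2405 -0.9707  0.3847]
 [ 0.      0.      0.      1.    ]]
{'time_s': 0.15, 'joint_positions': array([-1.1845,  0.4179, -0.0103,  1.614 ,  0.0047,  1.1107, -0.053 ]), 'qd': array([ 0.0016, -0.0024,  0.0002, -0.0015,  0.0008, -0.001 , -0.0017]), 'effort': array([  0.0017, -85.1532,   0.6399, -42.6136,  -0.0487,   0.0173,
         0.0001]), 'ee_pos': array([0.2592, 0.5686, 0.4042]), 'ee_rot': array([-1.5381,  1.5698, -1.9659]), 'wrist_force': array([-0.1969, -0.2326,  1.0078]), 'ft_torque': array([-0.0548,  0.0173,  0.0389]), 'width': 0.09390202437788885}
```

View pics/scene0.png

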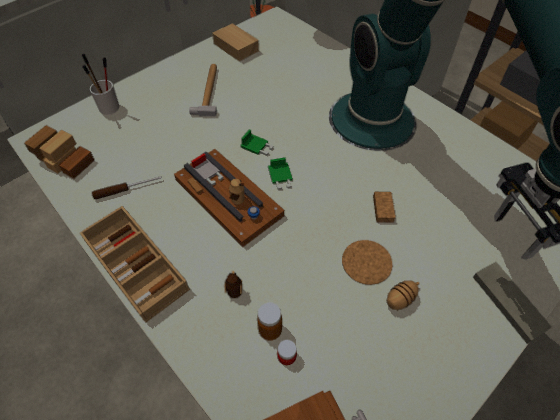

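View pics/side0.png

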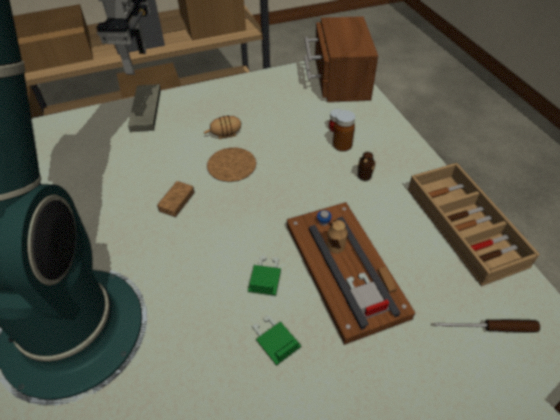

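View pics/wrist0.png

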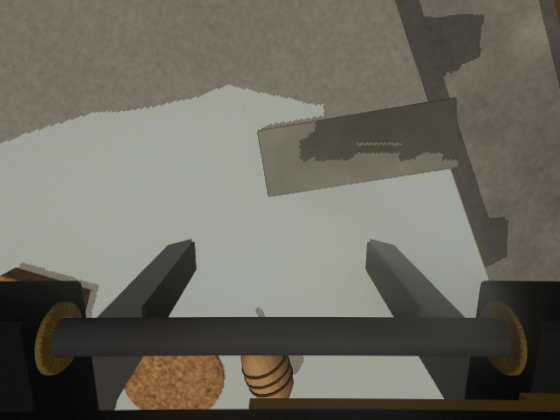

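Run:
```python
from h import *
a=load('scene0')['pixels'][135:255,160:300]; b=load('side0')['pixels'][190:350,270:430]
a=cv2.resize(a,(560,480),interpolation=cv2.INTER_CUBIC); 
cv2.imwrite('pics/c1.png',a); cv2.imwrite('pics/c2.png',cv2.resize(b,(560,560),interpolation=cv2.INTER_CUBIC))
```

```text
(no output)
```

View pics/c1.png

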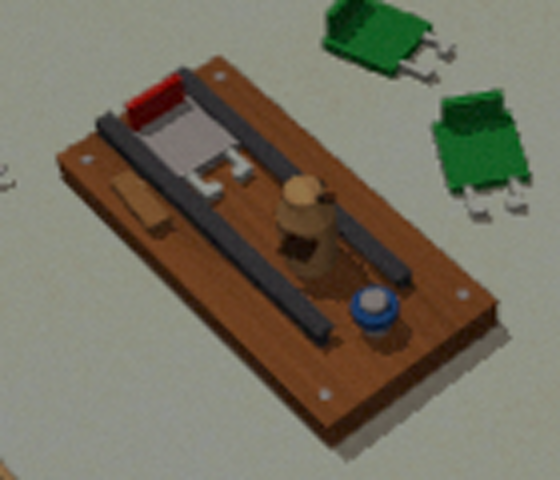

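View pics/c2.png

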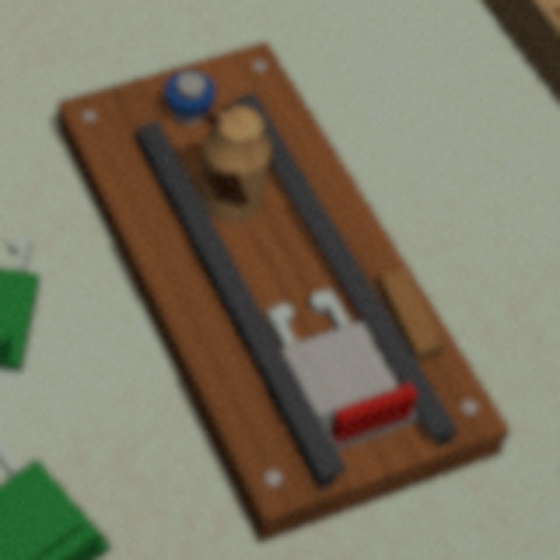

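Run:
```python
from h import *
np.set_printoptions(precision=4,suppress=True)
A=load('scene0');B=load('side0')
fa=lambda p:np.array(p)/4.+[160,135]-.4
fb=lambda p:np.array(p)/3.5+[270,190]-.4
for d,f,sc,co,post,head in [(A,fa,[(220,76),(87,160),(325,394),(462,294)],[(218,57),(60,160),(332,430),(497,302)],(375,300),(303,190)),
 (B,fb,[(470,407),(273,478),(90,116),(260,66)],[(505,435),(262,527),(60,105),(268,45)],(193,85),(241,125))]:
    print('screws',plane(d,f(sc),.03),'mean',plane(d,f(sc),.03).mean(0)); c=plane(d,f(co),.03);print('corners',c,c.mean(0), [np.linalg.norm(c[i]-c[i-1]) for i in range(4)])
    print('post',plane(d,f(post),.06),depth(d,f(post)),'head',plane(d,f(head),.112),depth(d,f(head)))
    hsv=cv2.cvtColor(d['pixels'],cv2.COLOR_BGR2HSV)
    m=((hsv[...,0]<6)|(hsv[...,0]>174))&(hsv[...,1]>180)&(hsv[...,2]>60)
    n,l,s,ce=cv2.connectedComponentsWithStats(m.astype(np.uint8))
    print([(s[i],ce[i]) for i in range(1,n) if s[i][4]>15])
    m=(hsv[...,0]>5)&(hsv[...,0]<16)&(hsv[...,1]>110)
    n,l,s,ce=cv2.connectedComponentsWithStats(m.astype(np.uint8))
    for i in range(1,n):
        if s[i][4]>500: print(s[i],ce[i],depth(d,ce[i]))
```

```text
screws [[ 0.4963 -0.2003  0.03  ]
 [ 0.6172 -0.1991  0.03  ]
 [ 0.6168  0.0708  0.03  ]
 [ 0.4972  0.0707  0.03  ]] mean [ 0.5569 -0.0645  0.03  ]
corners [[ 0.4855 -0.2169  0.03  ]
 [ 0.6317 -0.2123  0.03  ]
 [ 0.6309  0.095   0.03  ]
 [ 0.4842  0.0915  0.03  ]] [ 0.5581 -0.0607  0.03  ] [np.float64(0.3084690742893743), np.float64(0.14621771341479992), np.float64(0.30734102090097537), np.float64(0.14671019809701677)]
post [[0.5571 0.0526 0.06  ]] [[0.557  0.0526 0.0599]] head [[ 0.5574 -0.0152  0.112 ]] [[ 0.5574 -0.0153  0.1118]]
[(array([192, 154,  14,  12,  67], dtype=int32), array([198.2537, 159.3134])), (array([114, 232,  21,  14,  53], dtype=int32), array([123.5094, 238.7547])), (array([278, 354,  18,  11,  72], dtype=int32), array([285.7917, 360.1667]))]
[476  88  60  63 781] [505.4097 121.8207] [[-0.8545  0.1962 -0.3912]]
[  25  126   69   52 1433] [ 60.2868 152.8214] [[ 0.8473 -0.4935  0.0579]]
[ 174  149  110   98 3582] [232.8696 201.5324] [[ 0.5732 -0.0149  0.043 ]]
[374 192  21  30 527] [383.7154 206.4421] [[0.2719 0.2644 0.027 ]]
[  83  208  105  104 2061] [139.0728 259
[... 681 characters left out ...]
112 ]] [[ 0.5516 -0.0243  0.1086]]
[(array([330, 122,   5,   5,  17], dtype=int32), array([331.8235, 123.7647])), (array([472, 240,  20,  10, 103], dtype=int32), array([481.699 , 244.6893])), (array([366, 300,  23,  15, 156], dtype=int32), array([376.6795, 307.5128]))]
[ 269    0  135   24 1204] [322.3297   9.1952] [[ 1.6505  2.4629 -0.7081]]
[ 405    0  155  128 1972] [489.9021  63.4782] [[ 2.3332  1.4146 -0.7091]]
[ 316   17   62   84 4405] [345.7871  58.3126] [[0.8088 0.4874 0.1459]]
[208 149  47  32 994] [231.2183 164.2616] [[0.4214 0.3352 0.0057]]
[158 183  35  33 521] [175.3992 198.261 ] [[0.2609 0.2473 0.0261]]
[ 288  203  126  140 5955] [345.6259 272.028 ] [[ 0.5465 -0.0853  0.0296]]
```

Run:
```python
from h import *
from scipy.optimize import least_squares
np.set_printoptions(precision=4,suppress=True)
def cloud(d):
    v,u=np.mgrid[0:420,0:560]; uv=np.c_[u.ravel(),v.ravel()]; z=d['range_z'].ravel(); k=z>0
    T=np.array(d['world_from_camera']); return (rays(d,uv[k])*z[k][:,None])@T[:3,:3].T+T[:3,3]
for n in ['scene0','side0']:
    d=load(n);P=cloud(d)
    Q=P[(abs(P[:,0]-.557)<.06)&(P[:,1]>-.07)&(P[:,1]<.03)]
    print(n)
    for lo,hi,r in [(.034,.055,None),(.06,.082,.02),(.085,.105,None),(.105,.118,None)]:
        q=Q[(Q[:,2]>lo)&(Q[:,2]<hi)]; q=q[abs(q[:,0]-.557)<.025]
        if len(q)<4: print(lo,len(q));continue
        print(lo,len(q),q.min(0),q.max(0),q.mean(0))
        if r:
            s=least_squares(lambda p:np.hypot(q[:,0]-p[0],q[:,1]-p[1])-r,[.557,-.02],loss='soft_l1',f_scale=.002); print('fit',s.x,np.sqrt(2*s.cost/len(q)))
    t=P[(abs(P[:,0]-.557)<.03)&(P[:,1]>-.23)&(P[:,1]<-.05)&(P[:,2]>.05)&(P[:,2]<.08)]
    print('tail',len(t),t.min(0),t.max(0),t.mean(0))
    # mat
    hsv=cv2.cvtColor(d['pixels'],cv2.COLOR_BGR2HSV)
    m=((hsv[...,0]>4)&(hsv[...,0]<18)&(hsv[...,1]>90)).astype(np.uint8)
    c={'scene0':(366,262),'side0':(232,164)}[n]
    nn,l,s,ce=cv2.connectedComponentsWithStats(m); i=l[c[1],c[0]]; print('matpix',s[i])
    cn=max(cv2.findContours((l==i).astype(np.uint8),0,1)[0],key=len).reshape(-1,2)
    w=plane(d,cn,.005)[:,:2]; (cx,cy),R=cv2.minEnclosingCircle(w.astype(np.float32)); print('mat',cx,cy,R,w.min(0),w.max(0))
    ar=P[(P[:,2]>.012)&(P[:,0]>.3)&(P[:,0]<.65)&(P[:,1]>.36)&(P[:,1]<.6)&(P[:,2]<.07)]
    print('arm',len(ar),ar.min(0),ar.max(0),ar.mean(0))
```

```text
scene0
0.034 86 [ 0.532  -0.0633  0.034 ] [0.579  0.0296 0.0544] [ 0.5615 -0.0096  0.0422]
0.06 83 [ 0.5433 -0.027   0.0602] [0.5811 0.0023 0.082 ] [ 0.5653 -0.0078  0.0715]
fit [ 0.556  -0.0204] 0.0014760009606849603
0.085 97 [ 0.5386 -0.0342  0.0852] [0.5741 0.0013 0.1039] [ 0.5602 -0.0113  0.0937]
0.105 66 [ 0.5425 -0.03    0.1052] [ 0.5691 -0.0039  0.1133] [ 0.5564 -0.0168  0.1087]
tail 98 [ 0.5282 -0.1956  0.05  ] [ 0.5797 -0.0944  0.0695] [ 0.5556 -0.185   0.0603]
matpix [ 342  240   50   45 1740]
mat 0.42357558012008667 0.3401397168636322 0.06486090272665024 [0.3597 0.2761] [0.4874 0.4044]
arm 716 [0.3847 0.4354 0.0195] [0.4891 0.4942 0.0629] [0.453  0.4665 0.0484]
side0
0.034 98 [ 0.5331 -0.0577  0.0342] [ 0.582  -0.0156  0.0549] [ 0.5463 -0.0328  0.0445]
0.06 141 [ 0.5321 -0.0463  0.0601] [ 0.5778 -0.0102  0.0812] [ 0.5454 -0.0338  0.0711]
fit [ 0.5526 -0.0201] 0.001470131224385516
0.085 184 [ 0.5348 -0.0391  0.085 ] [ 0.5699 -0.0023  0.1049] [ 0.5476 -0.0262  0.0948]
0.105 78 [ 0.5408 -0.0331  0.105 ] [ 0.5634 -0.0068  0.1115] [ 0.5519 -0.0208  0.1078]
tail 157 [ 0.5331 -0.1964  0.0503] [ 0.5804 -0.1872  0.0686] [ 0.5549 -0.1928  0.0611]
matpix [ 208  148   48   33 1254]
mat 0.4221552908420563 0.33875876665115356 0.06342948973178864 [0.3603 0.2755] [0.4844 0.4017]
arm 541 [0.3834 0.4351 0.0127] [0.4848 0.4846 0.0602] [0.4383 0.4511 0.0417]
```

```bash
cat >> h.py <<'E'
from scipy.spatial.transform import Rotation as Ro
def to(g,yd=(1,0,0),xd=(0,0,-1)):
    "shift & turn to put grasp point at g with jaws along yd"
    s=env.read_state(); R=Ro.from_euler('xyz',s['ee_rot']).as_matrix(); p=np.array(s['ee_pos'])
    xd=np.array(xd,float); best=None
    for sg in (1,-1):
        y=sg*np.array(yd,float); W=np.c_[xd,y,np.cross(xd,y)]
        rv=Ro.from_matrix(R.T@W).as_rotvec()
        if best is None or np.linalg.norm(rv)<np.linalg.norm(best[0]): best=(rv,W)
    rv,W=best; tcp=np.array(g)-.18*xd
    print('t',round(s['time_s'],2),'grasp now',(p+.18*R[:,0]).round(4),'ytool',R[:,1].round(3),'xtool',R[:,0].round(3),'w',round(s['width']*1000,1),'F',np.round(s['wrist_force'],1))
    print('turn',rv.round(4),'shift mm pre-turn axes',(R.T@(tcp-p)*1000).round(1),' post-turn axes',(W.T@(tcp-p)*1000).round(1),'q',np.round(s['joint_positions'],2))
E
python3 -c "
from h import *
to((.554,-.020,.16))"
```

```text
t 0.15 grasp now [0.2592 0.5684 0.2242] ytool [ 0.415  0.91  -0.001] xtool [-0.    -0.001 -1.   ] w 93.9 F [-0.2 -0.2  1. ]
turn [1.143e+00 6.000e-04 8.000e-04] shift mm pre-turn axes [  64.6 -413.2  512.4]  post-turn axes [ 64.2 294.8 588.6] q [-1.18  0.42 -0.01  1.61  0.    1.11 -0.05]
```

Call:
step_arm:
  moves:
    - {"ax": 0.08, "z": 47, "y": -4}
    - {"ax": 0.08, "z": 47, "y": -4}
    - {"ax": 0.08, "z": 47, "y": -4}
    - {"ax": 0.08, "z": 47, "y": -4}
    - {"ax": 0.08, "z": 47, "y": -4}
    - {"ax": 0.08, "z": 47, "y": -4}
    - {"ax": 0.08, "z": 47, "y": -4}
    - {"ax": 0.08, "z": 47, "y": -4}
    - {"ax": 0.08, "z": 47, "y": -4}
    - {"ax": 0.08, "z": 47, "y": -4}

```text
schema error: expected keys x, y, z, ax, ay, az, claw
```

```bash
python3 -c "
from h import *
to((.554,-.020,.16))"
```

```text
t 0.15 grasp now [0.2592 0.5684 0.2242] ytool [ 0.415  0.91  -0.001] xtool [-0.    -0.001 -1.   ] w 93.9 F [-0.2 -0.2  1. ]
turn [1.143e+00 6.000e-04 8.000e-04] shift mm pre-turn axes [  64.6 -413.2  512.4]  post-turn axes [ 64.2 294.8 588.6] q [-1.18  0.42 -0.01  1.61  0.    1.11 -0.05]
```

All keys needed in every row.

Call:
step_arm:
  moves:
    - {"x": 0, "y": -4, "z": 47, "ax": 0.08, "ay": 0, "az": 0, "claw": 94}
    - {"x": 0, "y": -4, "z": 47, "ax": 0.08, "ay": 0, "az": 0, "claw": 94}
    - {"x": 0, "y": -4, "z": 47, "ax": 0.08, "ay": 0, "az": 0, "claw": 94}
    - {"x": 0, "y": -4, "z": 47, "ax": 0.08, "ay": 0, "az": 0, "claw": 94}
    - {"x": 0, "y": -4, "z": 47, "ax": 0.08, "ay": 0, "az": 0, "claw": 94}
    - {"x": 0, "y": -4, "z": 47, "ax": 0.08, "ay": 0, "az": 0, "claw": 94}
    - {"x": 0, "y": -4, "z": 47, "ax": 0.08, "ay": 0, "az": 0, "claw": 94}
    - {"x": 0, "y": -4, "z": 47, "ax": 0.08, "ay": 0, "az": 0, "claw": 94}
    - {"x": 0, "y": -4, "z": 47, "ax": 0.08, "ay": 0, "az": 0, "claw": 94}
    - {"x": 0, "y": -4, "z": 47, "ax": 0.08, "ay": 0, "az": 0, "claw": 94}

```text
time_s: 1.15
ee_pos: [0.5552, 0.215, 0.4045]
ee_rot: [-0.813, 1.571, -2.044]
wrist_force: [0.0, 0.7, 0.4]
width: 0.0944
```

```bash
python3 -c "
from h import *
to((.554,-.020,.16))"
```

```text
t 1.15 grasp now [0.5551 0.2149 0.2245] ytool [ 0.943  0.333 -0.   ] xtool [-0. -0. -1.] w 94.4 F [0.  0.7 0.4]
turn [3.397e-01 2.000e-04 2.000e-04] shift mm pre-turn axes [ 64.5 -79.4 221.2]  post-turn axes [ 64.5  -1.2 235. ] q [-0.66  0.37  0.3   1.7  -0.12  1.09  0.02]
```

Call:
step_arm:
  moves:
    - {"x": 0, "y": -7, "z": 38, "ax": 0.055, "ay": 0, "az": 0, "claw": 94}
    - {"x": 0, "y": -7, "z": 38, "ax": 0.055, "ay": 0, "az": 0, "claw": 94}
    - {"x": 0, "y": -7, "z": 38, "ax": 0.055, "ay": 0, "az": 0, "claw": 94}
    - {"x": 0, "y": -7, "z": 38, "ax": 0.055, "ay": 0, "az": 0, "claw": 94}
    - {"x": 0, "y": -7, "z": 38, "ax": 0.055, "ay": 0, "az": 0, "claw": 94}
    - {"x": 0, "y": -7, "z": 38, "ax": 0.055, "ay": 0, "az": 0, "claw": 94}
    - {"x": 0, "y": 0, "z": 0, "ax": 0, "ay": 0, "az": 0, "claw": 94}
    - {"x": 0, "y": 0, "z": 0, "ax": 0, "ay": 0, "az": 0, "claw": 94}

```text
time_s: 1.95
ee_pos: [0.5598, -0.0143, 0.4046]
ee_rot: [-1.971, 1.571, 2.753]
wrist_force: [0.1, 0.4, 0.5]
width: 0.0939
```

```bash
python3 -c "
from h import *
to((.554,-.020,.16)); grab('wrist','w1')"
```

```text
t 1.95 grasp now [ 0.5598 -0.0143  0.2246] ytool [ 1.     0.012 -0.   ] xtool [-0.  0. -1.] w 93.9 F [0.1 0.4 0.5]
turn [ 0.0121 -0.0001  0.0001] shift mm pre-turn axes [64.6 -5.9  5.6]  post-turn axes [64.6 -5.8  5.7] q [-0.4   0.32  0.46  1.79 -0.16  1.06  0.13]
```

View pics/w1.png

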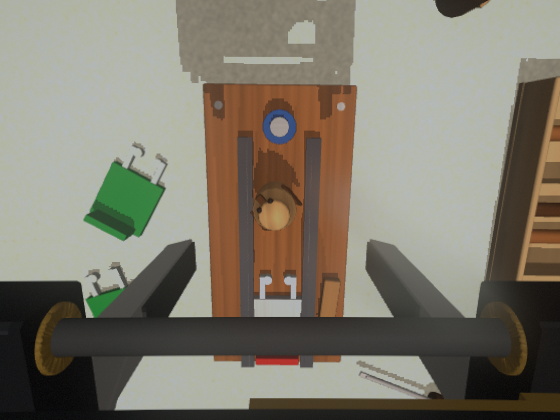

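```bash
python3 -c "
from h import *
d=load('w1')
print(plane(d,[(274,216)],.112),depth(d,[(274,216)]),plane(d,[(279,127)],.06),depth(d,[(279,127)]))
print(plane(d,[(219,105),(341,106)],.03))
v,u=np.mgrid[150:250,240:310];uv=np.c_[u.ravel(),v.ravel()];P=depth(d,uv);q=P[(P[:,2]>.085)&(P[:,2]<.14)];print(len(q),q.min(0),q.max(0),q.mean(0))
q=P[(P[:,2]>.105)&(P[:,2]<.14)];print(len(q),q.min(0),q.max(0),q.mean(0))
q=P[(P[:,2]>.06)&(P[:,2]<.082)];print(len(q),q.min(0),q.max(0))"
```

```text
[[ 0.55462391 -0.01642184  0.112     ]] [[ 0.55461144 -0.01662947  0.11120613]] [[0.55769114 0.05401655 0.06      ]] [[0.5576953  0.05402003 0.06110677]]
[[0.49847426 0.07401614 0.03      ]
 [0.6182245  0.07460481 0.03      ]]
1325 [ 0.53545839 -0.03515102  0.08501565] [5.72926532e-01 4.86883340e-04 1.13559781e-01] [ 0.55428948 -0.01387529  0.10088724]
659 [ 0.54029666 -0.03034777  0.10500649] [ 0.56708268 -0.00365346  0.11355978] [ 0.55394246 -0.0168104   0.10770593]
228 [ 0.53192624 -0.04248609  0.06001062] [0.58070022 0.00324816 0.08199751]
```

Call:
step_arm:
  moves:
    - {"x": 25, "y": -6, "z": 4, "ax": 0.012, "ay": 0, "az": 0, "claw": 94}
    - {"x": 30, "y": 0, "z": 0, "ax": 0, "ay": 0, "az": 0, "claw": 94}
    - {"x": 30, "y": 0, "z": 0, "ax": 0, "ay": 0, "az": 0, "claw": 94}
    - {"x": 30, "y": 0, "z": 0, "ax": 0, "ay": 0, "az": 0, "claw": 94}
    - {"x": 20, "y": 0, "z": 0, "ax": 0, "ay": 0, "az": 0, "claw": 94}
    - {"x": 10, "y": 0, "z": 0, "ax": 0, "ay": 0, "az": 0, "claw": 94}
    - {"x": 8, "y": 0, "z": 0, "ax": 0, "ay": 0, "az": 0, "claw": 94}
    - {"x": 0, "y": 0, "z": 0, "ax": 0, "ay": 0, "az": 0, "claw": 94}
    - {"x": 0, "y": 0, "z": 0, "ax": 0, "ay": 0, "az": 0, "claw": 94}

```text
time_s: 2.9
ee_pos: [0.5543, -0.0179, 0.2524]
ee_rot: [1.636, 1.57, 0.067]
wrist_force: [1.1, 0.2, -0.5]
width: 0.0941
```

```bash
python3 -c "
from h import *
to((.554,-.0185,.072))"
```

```text
t 2.9 grasp now [ 0.5544 -0.0178  0.0724] ytool [1.    0.001 0.001] xtool [ 0.001  0.    -1.   ] w 94.1 F [ 1.1  0.2 -0.5]
turn [ 0.0015 -0.0001 -0.0009] shift mm pre-turn axes [ 0.4 -0.3  0.6]  post-turn axes [ 0.4 -0.3  0.6] q [-0.33  0.52  0.39  1.92 -0.28  0.76  0.22]
```

Good; close gently.

Call:
step_arm:
  moves:
    - {"x": 0, "y": 0, "z": 0, "ax": 0, "ay": 0, "az": 0, "claw": 45}
    - {"x": 0, "y": 0, "z": 0, "ax": 0, "ay": 0, "az": 0, "claw": 40}
    - {"x": 0, "y": 0, "z": 0, "ax": 0, "ay": 0, "az": 0, "claw": 35}
    - {"x": 0, "y": 0, "z": 0, "ax": 0, "ay": 0, "az": 0, "claw": 30}
    - {"x": 0, "y": 0, "z": 0, "ax": 0, "ay": 0, "az": 0, "claw": 30}
    - {"x": 0, "y": 0, "z": 0, "ax": 0, "ay": 0, "az": 0, "claw": 30}
    - {"x": 0, "y": 0, "z": 0, "ax": 0, "ay": 0, "az": 0, "claw": 30}
    - {"x": 0, "y": 0, "z": 0, "ax": 0, "ay": 0, "az": 0, "claw": 30}
    - {"x": 0, "y": 0, "z": 0, "ax": 0, "ay": 0, "az": 0, "claw": 30}
  newtons: 15

```text
time_s: 3.8
ee_pos: [0.554, -0.0181, 0.2517]
ee_rot: [0.141, 1.571, -1.429]
wrist_force: [-0.3, -1.0, 0.3]
width: 0.0391
```

```bash
python3 -c "
from h import *
to((.554,-.0185,.072)); grab('scene','s1'); d=load('s1'); cv2.imwrite('pics/s1c.png',cv2.resize(d['pixels'][120:270,160:310],(600,600)))"
```

```text
t 3.8 grasp now [ 0.554  -0.0181  0.0717] ytool [1.    0.001 0.   ] xtool [ 0. -0. -1.] w 39.1 F [-0.3 -1.   0.3]
turn [ 0.0009  0.0001 -0.    ] shift mm pre-turn axes [-0.3  0.   0.4]  post-turn axes [-0.3  0.   0.4] q [-0.33  0.52  0.39  1.92 -0.28  0.76  0.22]
```

View pics/s1c.png

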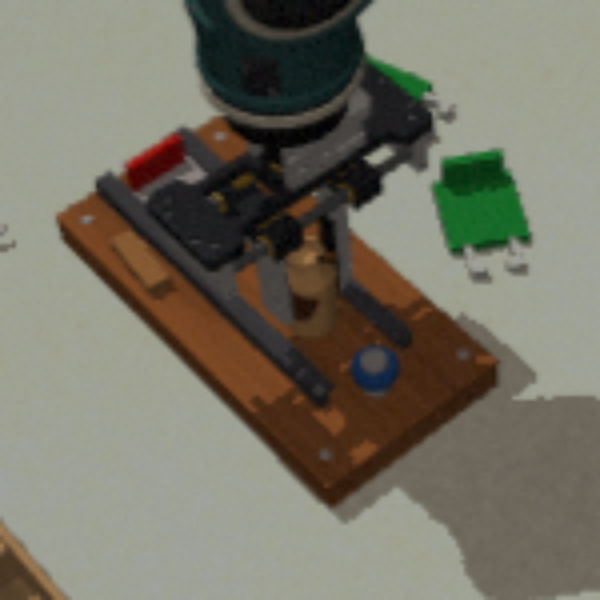

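Call:
step_arm:
  moves:
    - {"x": -5, "y": 0, "z": 0, "ax": 0, "ay": 0, "az": 0, "claw": 30}
    - {"x": -10, "y": 0, "z": 0, "ax": 0, "ay": 0, "az": 0, "claw": 30}
    - {"x": -20, "y": 0, "z": 0, "ax": 0, "ay": 0, "az": 0, "claw": 30}
    - {"x": -25, "y": 0, "z": 0, "ax": 0, "ay": 0, "az": 0, "claw": 30}
    - {"x": -20, "y": 0, "z": 0, "ax": 0, "ay": 0, "az": 0, "claw": 30}
    - {"x": 0, "y": -5, "z": -10, "ax": 0, "ay": 0, "az": 0, "claw": 30}
    - {"x": 0, "y": -9, "z": -20, "ax": 0, "ay": 0, "az": 0, "claw": 30}
    - {"x": 0, "y": -11, "z": -30, "ax": 0, "ay": 0, "az": 0, "claw": 30}
    - {"x": 0, "y": -11, "z": -30, "ax": 0, "ay": 0, "az": 0, "claw": 30}
    - {"x": 0, "y": -11, "z": -30, "ax": 0, "ay": 0, "az": 0, "claw": 30}

```text
time_s: 4.85
ee_pos: [0.5058, 0.1034, 0.3314]
ee_rot: [-1.565, 1.57, -3.135]
wrist_force: [-0.2, 0.2, -0.2]
width: 0.039
```

Call:
step_arm:
  moves:
    - {"x": 0, "y": -11, "z": -30, "ax": 0, "ay": 0, "az": 0, "claw": 30}
    - {"x": 0, "y": -11, "z": -30, "ax": 0, "ay": 0, "az": 0, "claw": 30}
    - {"x": 0, "y": -11, "z": -30, "ax": 0, "ay": 0, "az": 0, "claw": 30}
    - {"x": 0, "y": -11, "z": -30, "ax": 0, "ay": 0, "az": 0, "claw": 30}
    - {"x": 0, "y": -11, "z": -30, "ax": 0, "ay": 0, "az": 0, "claw": 30}
    - {"x": 0, "y": -11, "z": -30, "ax": 0, "ay": 0, "az": 0, "claw": 30}
    - {"x": 0, "y": -11, "z": -25, "ax": 0, "ay": 0, "az": 0, "claw": 30}
    - {"x": 0, "y": -8, "z": -20, "ax": 0, "ay": 0, "az": 0, "claw": 30}
    - {"x": 0, "y": 0, "z": -10, "ax": 0, "ay": 0, "az": 0, "claw": 30}
    - {"x": 0, "y": 0, "z": 0, "ax": 0, "ay": 0, "az": 0, "claw": 30}

```text
time_s: 5.85
ee_pos: [0.4212, 0.3377, 0.3314]
ee_rot: [-0.611, 1.571, -2.179]
wrist_force: [0.1, 0.0, -0.7]
width: 0.0387
```

```bash
python3 -c "
from h import *
to((.423,.338,.0475)); grab('scene','s2'); d=load('s2'); cv2.imwrite('pics/s2c.png',cv2.resize(d['pixels'][180:330,310:460],(600,600)))"
```

```text
t 5.85 grasp now [0.4212 0.3377 0.1514] ytool [ 1.     0.003 -0.   ] xtool [-0. -0. -1.] w 38.7 F [ 0.1  0.  -0.7]
turn [0.0028 0.0002 0.0002] shift mm pre-turn axes [103.9   1.8  -0.3]  post-turn axes [103.9   1.8  -0.3] q [-0.98  0.36  0.31  1.9  -0.14  0.89 -0.61]
```

View pics/s2c.png

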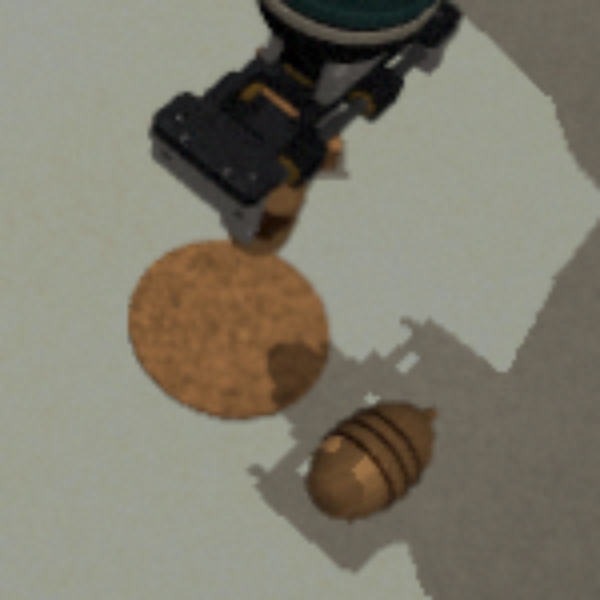

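Bird still held, foot showing near crop (262,243). Lower.

Call:
step_arm:
  moves:
    - {"x": 20, "y": 2, "z": 0, "ax": 0, "ay": 0, "az": 0, "claw": 30}
    - {"x": 25, "y": 0, "z": 0, "ax": 0, "ay": 0, "az": 0, "claw": 30}
    - {"x": 25, "y": 0, "z": 0, "ax": 0, "ay": 0, "az": 0, "claw": 30}
    - {"x": 15, "y": 0, "z": 0, "ax": 0, "ay": 0, "az": 0, "claw": 30}
    - {"x": 8, "y": 0, "z": 0, "ax": 0, "ay": 0, "az": 0, "claw": 30}
    - {"x": 4, "y": 0, "z": 0, "ax": 0, "ay": 0, "az": 0, "claw": 30}
    - {"x": 2, "y": 0, "z": 0, "ax": 0, "ay": 0, "az": 0, "claw": 30}
    - {"x": 2, "y": 0, "z": 0, "ax": 0, "ay": 0, "az": 0, "claw": 30}
    - {"x": 1, "y": 0, "z": 0, "ax": 0, "ay": 0, "az": 0, "claw": 30}
    - {"x": 0, "y": 0, "z": 0, "ax": 0, "ay": 0, "az": 0, "claw": 30}

```text
time_s: 6.9
ee_pos: [0.4236, 0.3369, 0.2299]
ee_rot: [2.238, 1.57, 0.668]
wrist_force: [1.1, 0.1, -1.2]
width: 0.039
```

Call:
step_arm:
  moves:
    - {"x": 1, "y": 0, "z": 0, "ax": 0, "ay": 0, "az": 0, "claw": 30}
    - {"x": 0, "y": 0, "z": 0, "ax": 0, "ay": 0, "az": 0, "claw": 30}
    - {"x": 0, "y": 0, "z": 0, "ax": 0, "ay": 0, "az": 0, "claw": 30}

```text
time_s: 7.2
ee_pos: [0.4236, 0.3368, 0.2287]
ee_rot: [1.283, 1.571, -0.287]
wrist_force: [0.1, -0.3, -0.2]
width: 0.0389
```

```bash
python3 -c "
from h import *
to((.423,.338,.0475)); grab('scene','s3'); d=load('s3'); cv2.imwrite('pics/s3c.png',cv2.resize(d['pixels'][180:330,310:460],(600,600)))"
```

```text
t 7.2 grasp now [0.4236 0.3368 0.0487] ytool [1.    0.001 0.   ] xtool [ 0. -0. -1.] w 38.9 F [ 0.1 -0.3 -0.2]
turn [ 0.001   0.     -0.0001] shift mm pre-turn axes [ 1.2 -0.6 -1.2]  post-turn axes [ 1.2 -0.6 -1.2] q [-0.94  0.52  0.26  1.96 -0.21  0.69 -0.55]
```

View pics/s3c.png

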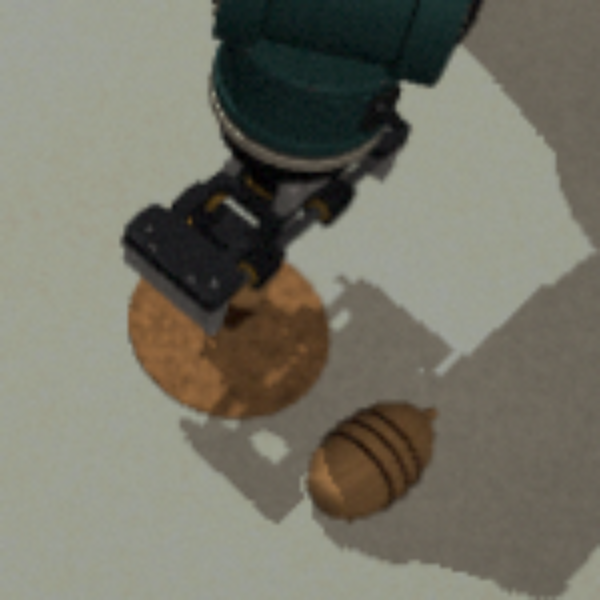

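Call:
step_arm:
  moves:
    - {"x": 1, "y": 0, "z": 0, "ax": 0, "ay": 0, "az": 0, "claw": 30}
    - {"x": 0, "y": 0, "z": 0, "ax": 0, "ay": 0, "az": 0, "claw": 30}
    - {"x": 0, "y": 0, "z": 0, "ax": 0, "ay": 0, "az": 0, "claw": 30}

```text
time_s: 7.55
ee_pos: [0.4236, 0.3368, 0.2276]
ee_rot: [-0.33, 1.571, -1.899]
wrist_force: [1.2, -0.1, -0.7]
width: 0.0386
```

Call:
step_arm:
  moves:
    - {"x": 1, "y": 0, "z": 0, "ax": 0, "ay": 0, "az": 0, "claw": 30}
    - {"x": 0, "y": 0, "z": 0, "ax": 0, "ay": 0, "az": 0, "claw": 30}
    - {"x": 0, "y": 0, "z": 0, "ax": 0, "ay": 0, "az": 0, "claw": 30}

```text
time_s: 7.85
ee_pos: [0.4236, 0.3368, 0.2266]
ee_rot: [0.374, 1.571, -1.196]
wrist_force: [0.5, -0.5, -0.3]
width: 0.0387
```

Call:
step_arm:
  moves:
    - {"x": 1, "y": 0, "z": 0, "ax": 0, "ay": 0, "az": 0, "claw": 30}
    - {"x": 0, "y": 0, "z": 0, "ax": 0, "ay": 0, "az": 0, "claw": 30}
    - {"x": 0, "y": 0, "z": 0, "ax": 0, "ay": 0, "az": 0, "claw": 30}

```text
time_s: 8.15
ee_pos: [0.4238, 0.3369, 0.2263]
ee_rot: [2.473, 1.57, 0.903]
wrist_force: [-1.3, -1.8, 12.8]
width: 0.0388
```

Call:
step_arm:
  moves:
    - {"x": -0.6, "y": 0, "z": 0, "ax": 0, "ay": 0, "az": 0, "claw": 30}
    - {"x": 0, "y": 0, "z": 0, "ax": 0, "ay": 0, "az": 0, "claw": 30}
    - {"x": 0, "y": 0, "z": 0, "ax": 0, "ay": 0, "az": 0, "claw": 43}
    - {"x": 0, "y": 0, "z": 0, "ax": 0, "ay": 0, "az": 0, "claw": 48}
    - {"x": 0, "y": 0, "z": 0, "ax": 0, "ay": 0, "az": 0, "claw": 56}
    - {"x": 0, "y": 0, "z": 0, "ax": 0, "ay": 0, "az": 0, "claw": 65}
    - {"x": 0, "y": 0, "z": 0, "ax": 0, "ay": 0, "az": 0, "claw": 70}
    - {"x": 0, "y": 0, "z": 0, "ax": 0, "ay": 0, "az": 0, "claw": 70}
    - {"x": 0, "y": 0, "z": 0, "ax": 0, "ay": 0, "az": 0, "claw": 70}

```text
time_s: 9.05
ee_pos: [0.4236, 0.3368, 0.2262]
ee_rot: [0.147, 1.571, -1.423]
wrist_force: [0.1, -0.1, -0.6]
width: 0.0701
```

Call:
step_arm:
  moves:
    - {"x": -10, "y": 0, "z": 0, "ax": 0, "ay": 0, "az": 0, "claw": 70}
    - {"x": -20, "y": 0, "z": 0, "ax": 0, "ay": 0, "az": 0, "claw": 70}
    - {"x": -30, "y": 0, "z": 0, "ax": 0, "ay": 0, "az": 0, "claw": 70}
    - {"x": -40, "y": 0, "z": 0, "ax": 0, "ay": 0, "az": 0, "claw": 70}
    - {"x": -30, "y": 0, "z": 0, "ax": 0, "ay": 0, "az": 0, "claw": 70}
    - {"x": -10, "y": 20, "z": 20, "ax": 0, "ay": 0, "az": 0, "claw": 70}
    - {"x": 0, "y": 25, "z": 40, "ax": 0, "ay": 0, "az": 0, "claw": 40}
    - {"x": 0, "y": 25, "z": 40, "ax": 0, "ay": 0, "az": 0, "claw": 0}
    - {"x": 0, "y": 20, "z": 40, "ax": 0, "ay": 0, "az": 0, "claw": 0}
    - {"x": 0, "y": 15, "z": 40, "ax": 0, "ay": 0, "az": 0, "claw": 0}

```text
time_s: 10.05
ee_pos: [0.5295, 0.155, 0.3671]
ee_rot: [1.758, 1.57, 0.188]
wrist_force: [0.5, 0.8, 0.1]
width: 0.0417
```

```bash
python3 -c "
from h import *
to((.557,-.26,.1)); grab('scene','s4');grab('side','d4'); d=load('s4')
e=load('d4')
cv2.imwrite('pics/s4c.png',np.hstack([cv2.resize(d['pixels'][180:330,310:460],(400,400)),cv2.resize(e['pixels'][70:220,150:300],(400,400))]))
for x in (d,e):
  v,u=np.mgrid[0:420,0:560];uv=np.c_[u.ravel(),v.ravel()];P=depth(x,uv);q=P[(P[:,2]>.06)&(P[:,2]<.1)&(abs(P[:,0]-.423)<.06)&(abs(P[:,1]-.337)<.06)];print(len(q),q.min(0),q.max(0),q.mean(0))
"
```

```text
t 10.05 grasp now [0.5297 0.155  0.1871] ytool [1.    0.001 0.001] xtool [ 0.001  0.    -1.   ] w 41.7 F [0.5 0.8 0.1]
turn [ 0.0007 -0.0002 -0.0008] shift mm pre-turn axes [ 87.1  27.1 415. ]  post-turn axes [ 87.1  27.5 415. ] q [-0.67  0.35  0.41  1.85 -0.16  0.98 -0.2 ]
191 [0.40929256 0.3183528  0.06014279] [0.4440795  0.35485274 0.08945228] [0.42894937 0.33877546 0.07473874]
164 [0.40356075 0.31379912 0.06022427] [0.4394464  0.3511769  0.08693291] [0.41985502 0.32851365 0.07337966]
```

View pics/s4c.png

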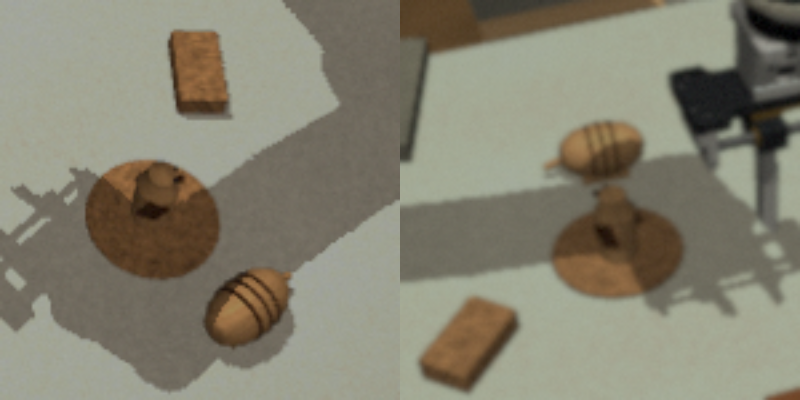

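Call:
step_arm:
  moves:
    - {"x": 0, "y": 10, "z": 42, "ax": 0, "ay": 0, "az": 0, "claw": 0}
    - {"x": 0, "y": 10, "z": 42, "ax": 0, "ay": 0, "az": 0, "claw": 0}
    - {"x": 0, "y": 8, "z": 42, "ax": 0, "ay": 0, "az": 0, "claw": 0}
    - {"x": 0, "y": 0, "z": 42, "ax": 0, "ay": 0, "az": 0, "claw": 0}
    - {"x": 0, "y": 0, "z": 42, "ax": 0, "ay": 0, "az": 0, "claw": 0}
    - {"x": 0, "y": 0, "z": 42, "ax": 0, "ay": 0, "az": 0, "claw": 0}
    - {"x": 0, "y": 0, "z": 42, "ax": 0, "ay": 0, "az": 0, "claw": 0}
    - {"x": 0, "y": 0, "z": 42, "ax": 0, "ay": 0, "az": 0, "claw": 0}
    - {"x": 0, "y": 0, "z": 42, "ax": 0, "ay": 0, "az": 0, "claw": 0}
    - {"x": 0, "y": 0, "z": 0, "ax": 0, "ay": 0, "az": 0, "claw": 0}

```text
time_s: 11.15
ee_pos: [0.5558, -0.2263, 0.3672]
ee_rot: [0.119, 1.568, -1.457]
wrist_force: [0.3, 1.0, 0.8]
width: 0.0006
```

```bash
python3 -c "
from h import *
to((.557,-.225,.061)); d=grab('side','d5'); cv2.imwrite('pics/d5c.png',cv2.resize(d['pixels'][190:350,270:430],(560,560)))
d=grab('wrist','w5')"
```

```text
t 11.15 grasp now [ 0.5559 -0.2268  0.1872] ytool [ 1.    -0.006  0.   ] xtool [ 0.    -0.002 -1.   ] w 0.6 F [0.3 1.  0.8]
turn [-0.0056  0.0025 -0.0003] shift mm pre-turn axes [126.2   1.1  -1.6]  post-turn axes [126.2   1.2  -1.3] q [-0.06  0.45  0.52  1.73 -0.25  1.03  0.54]
```

View pics/w5.png

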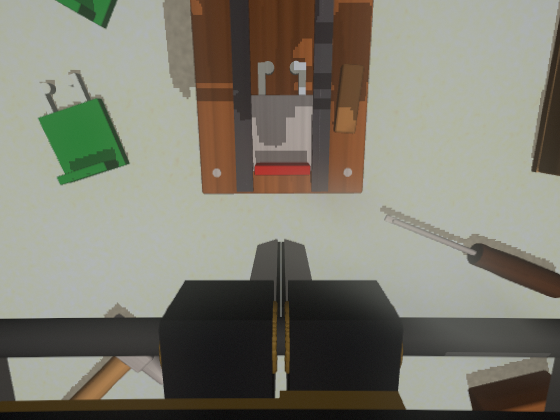

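View pics/d5c.png

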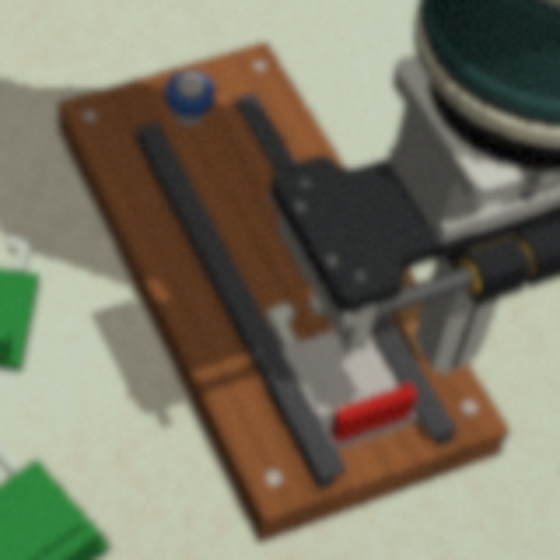

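```bash
python3 -c "
from h import *
d=load('w5');hsv=cv2.cvtColor(d['pixels'],cv2.COLOR_BGR2HSV)
m=((hsv[...,0]<6)|(hsv[...,0]>174))&(hsv[...,1]>180)&(hsv[...,2]>60)
v,u=np.nonzero(m[150:190,240:330]);v+=150;u+=240
P=plane(d,np.c_[u,v],.064);print(len(P),P.min(0),P.max(0)); print(plane(d,[(217,173),(348,172)],.03))
P=depth(d,np.c_[u,v]);print(P.min(0),P.max(0))
"
```

```text
161 [ 0.53575251 -0.19272545  0.064     ] [ 0.55713245 -0.18615333  0.064     ]
[[ 0.49831419 -0.1963518   0.03      ]
 [ 0.61877235 -0.19575836  0.03      ]]
[ 0.53576343 -0.19273784  0.06325154] [ 0.55712866 -0.18597106  0.06631367]
```

Call:
step_arm:
  moves:
    - {"x": 25, "y": 1, "z": -1, "ax": 0, "ay": 0, "az": 0, "claw": 0}
    - {"x": 25, "y": 0, "z": 0, "ax": 0, "ay": 0.002, "az": 0, "claw": 0}
    - {"x": 25, "y": 0, "z": 0, "ax": 0, "ay": 0, "az": 0, "claw": 0}
    - {"x": 25, "y": 0, "z": 0, "ax": 0, "ay": 0, "az": 0, "claw": 0}
    - {"x": 15, "y": 0, "z": 0, "ax": 0, "ay": 0, "az": 0, "claw": 0}
    - {"x": 10, "y": 0, "z": 0, "ax": 0, "ay": 0, "az": 0, "claw": 0}
    - {"x": 0, "y": 0, "z": 0, "ax": 0, "ay": 0, "az": 0, "claw": 0}
    - {"x": 0, "y": 0, "z": 0, "ax": 0, "ay": 0, "az": 0, "claw": 0}

```text
time_s: 12.05
ee_pos: [0.5585, -0.2198, 0.2421]
ee_rot: [2.731, 1.569, 1.162]
wrist_force: [-0.4, -0.8, 0.3]
width: 0.0006
```

```bash
python3 -c "
from h import *
to((.557,-.205,.061))"
```

```text
t 12.05 grasp now [ 0.5586 -0.2195  0.0621] ytool [1.    0.001 0.001] xtool [ 0.001  0.002 -1.   ] w 0.6 F [-0.4 -0.8  0.3]
turn [ 0.0012 -0.0017 -0.0008] shift mm pre-turn axes [  1.1  -1.5 -14.8]  post-turn axes [  1.1  -1.5 -14.8] q [-0.01  0.61  0.44  1.81 -0.35  0.8   0.61]
```

Call:
step_arm:
  moves:
    - {"x": 1, "y": -1.5, "z": -6, "ax": 0, "ay": -0.002, "az": 0, "claw": 0}
    - {"x": 0, "y": 0, "z": -6, "ax": 0, "ay": 0, "az": 0, "claw": 0}
    - {"x": 0, "y": 0, "z": -6, "ax": 0, "ay": 0, "az": 0, "claw": 0}
    - {"x": 0, "y": 0, "z": -6, "ax": 0, "ay": 0, "az": 0, "claw": 0}
    - {"x": 0, "y": 0, "z": -6, "ax": 0, "ay": 0, "az": 0, "claw": 0}
    - {"x": 0, "y": 0, "z": -6, "ax": 0, "ay": 0, "az": 0, "claw": 0}
    - {"x": 0, "y": 0, "z": -6, "ax": 0, "ay": 0, "az": 0, "claw": 0}
    - {"x": 0, "y": 0, "z": 0, "ax": 0, "ay": 0, "az": 0, "claw": 0}

```text
time_s: 12.85
ee_pos: [0.5567, -0.1768, 0.2402]
ee_rot: [-2.71, 1.57, 2.004]
wrist_force: [-0.1, 0.6, -1.0]
width: 0.0004
```

```bash
python3 -c "
from h import *
to((.557,-.03,.061)); d=grab('side','d6'); cv2.imwrite('pics/d6c.png',cv2.resize(d['pixels'][190:350,270:430],(560,560)))"
```

```text
t 12.85 grasp now [ 0.5567 -0.1767  0.0602] ytool [ 1.     0.002 -0.   ] xtool [-0.     0.001 -1.   ] w 0.4 F [-0.1  0.6 -1. ]
turn [ 0.0021 -0.0006  0.0003] shift mm pre-turn axes [  -0.7    0.6 -146.8]  post-turn axes [  -0.8    0.3 -146.8] q [-0.08  0.59  0.44  1.85 -0.35  0.78  0.55]
```

View pics/d6c.png

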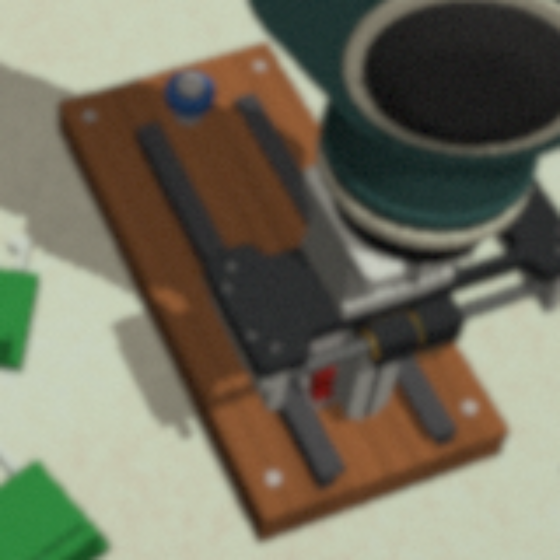

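Clip (red at crop (322,383)) has slid along with the fingers. Continue.

Call:
step_arm:
  moves:
    - {"x": -0.5, "y": 0, "z": -9, "ax": 0, "ay": 0, "az": 0, "claw": 0}
    - {"x": 0, "y": 0, "z": -9, "ax": 0, "ay": 0, "az": 0, "claw": 0}
    - {"x": 0, "y": 0, "z": -9, "ax": 0, "ay": 0, "az": 0, "claw": 0}
    - {"x": 0, "y": 0, "z": -9, "ax": 0, "ay": 0, "az": 0, "claw": 0}
    - {"x": 0, "y": 0, "z": -9, "ax": 0, "ay": 0, "az": 0, "claw": 0}
    - {"x": 0, "y": 0, "z": -9, "ax": 0, "ay": 0, "az": 0, "claw": 0}
    - {"x": 0, "y": 0, "z": -9, "ax": 0, "ay": 0, "az": 0, "claw": 0}
    - {"x": 0, "y": 0, "z": -9, "ax": 0, "ay": 0, "az": 0, "claw": 0}
    - {"x": 0, "y": 0, "z": -9, "ax": 0, "ay": 0, "az": 0, "claw": 0}
    - {"x": 0, "y": 0, "z": -9, "ax": 0, "ay": 0, "az": 0, "claw": 0}

```text
time_s: 13.9
ee_pos: [0.5565, -0.0871, 0.2408]
ee_rot: [0.32, 1.571, -1.25]
wrist_force: [-0.0, -0.9, -0.3]
width: 0.0004
```

Call:
step_arm:
  moves:
    - {"x": 0, "y": 0, "z": -4, "ax": 0, "ay": 0, "az": 0, "claw": 0}
    - {"x": 0, "y": 0, "z": -4, "ax": 0, "ay": 0, "az": 0, "claw": 0}
    - {"x": 0, "y": 0, "z": -4, "ax": 0, "ay": 0, "az": 0, "claw": 0}
    - {"x": 0, "y": 0, "z": -4, "ax": 0, "ay": 0, "az": 0, "claw": 0}
    - {"x": 0, "y": 0, "z": -4, "ax": 0, "ay": 0, "az": 0, "claw": 0}
    - {"x": 0, "y": 0, "z": 0, "ax": 0, "ay": 0, "az": 0, "claw": 0}

```text
time_s: 14.5
ee_pos: [0.5566, -0.0673, 0.2408]
ee_rot: [-2.838, 1.571, 1.876]
wrist_force: [0.4, 0.1, -0.9]
width: 0.0005
```

```bash
python3 -c "
from h import *
to((.557,-.03,.061))"
```

```text
t 14.5 grasp now [ 0.5566 -0.0673  0.0608] ytool [ 1.     0.002 -0.   ] xtool [-0.  0. -1.] w 0.5 F [ 0.4  0.1 -0.9]
turn [ 0.0015 -0.0002  0.0001] shift mm pre-turn axes [ -0.2   0.5 -37.3]  post-turn axes [ -0.2   0.4 -37.3] q [-0.28  0.56  0.44  1.91 -0.34  0.75  0.36]
```

Call:
step_arm:
  moves:
    - {"x": 0, "y": 0, "z": -3, "ax": 0, "ay": 0, "az": 0, "claw": 0}
    - {"x": 0, "y": 0, "z": -3, "ax": 0, "ay": 0, "az": 0, "claw": 0}
    - {"x": 0, "y": 0, "z": -3, "ax": 0, "ay": 0, "az": 0, "claw": 0}
    - {"x": 0, "y": 0, "z": -3, "ax": 0, "ay": 0, "az": 0, "claw": 0}
    - {"x": 0, "y": 0, "z": -3, "ax": 0, "ay": 0, "az": 0, "claw": 0}
    - {"x": 0, "y": 0, "z": -3, "ax": 0, "ay": 0, "az": 0, "claw": 0}

```text
time_s: 15.1
ee_pos: [0.5565, -0.0502, 0.2409]
ee_rot: [0.358, 1.57, -1.212]
wrist_force: [-1.5, -16.4, 4.9]
width: 0.0007
```

Call:
step_arm:
  moves:
    - {"x": 0, "y": 0, "z": -2, "ax": 0, "ay": 0, "az": 0, "claw": 0}
    - {"x": 0, "y": 0, "z": -2, "ax": 0, "ay": 0, "az": 0, "claw": 0}
    - {"x": 0, "y": 0, "z": -2, "ax": 0, "ay": 0, "az": 0, "claw": 0}

```text
time_s: 15.4
ee_pos: [0.5564, -0.0482, 0.2416]
ee_rot: [0.305, 1.564, -1.268]
wrist_force: [-1.6, -34.2, 9.2]
width: 0.0007
```

Call:
step_arm:
  moves:
    - {"x": 0, "y": 0, "z": -2, "ax": 0, "ay": 0, "az": 0, "claw": 0}
    - {"x": 0, "y": 0, "z": -2, "ax": 0, "ay": 0, "az": 0, "claw": 0}
    - {"x": 0, "y": 0, "z": 0, "ax": 0, "ay": 0, "az": 0, "claw": 0}

```text
time_s: 15.7
ee_pos: [0.5565, -0.0404, 0.2409]
ee_rot: [0.274, 1.57, -1.296]
wrist_force: [0.0, -6.5, 2.4]
width: 0.0004
```

Call:
step_arm:
  moves:
    - {"x": 0, "y": 0, "z": -2, "ax": 0, "ay": 0, "az": 0, "claw": 0}
    - {"x": 0, "y": 0, "z": -2, "ax": 0, "ay": 0, "az": 0, "claw": 0}
    - {"x": 0, "y": 0, "z": -2, "ax": 0, "ay": 0, "az": 0, "claw": 0}

```text
time_s: 16.0
ee_pos: [0.5565, -0.0338, 0.2408]
ee_rot: [-0.064, 1.571, -1.634]
wrist_force: [1.1, -2.3, 1.8]
width: 0.0003
```

Call:
step_arm:
  moves:
    - {"x": 0, "y": 0, "z": -2, "ax": 0, "ay": 0, "az": 0, "claw": 0}
    - {"x": 0, "y": 0, "z": -1, "ax": 0, "ay": 0, "az": 0, "claw": 0}
    - {"x": 0, "y": 0, "z": 0, "ax": 0, "ay": 0, "az": 0, "claw": 0}

```text
time_s: 16.3
ee_pos: [0.5565, -0.0305, 0.2408]
ee_rot: [-2.953, 1.571, 1.761]
wrist_force: [1.1, 0.1, -0.4]
width: 0.0007
```

Call:
step_arm:
  moves:
    - {"x": 0, "y": 0, "z": -1, "ax": 0, "ay": 0, "az": 0, "claw": 0}
    - {"x": 0, "y": 0, "z": -1, "ax": 0, "ay": 0, "az": 0, "claw": 0}
    - {"x": 0, "y": 0, "z": 0, "ax": 0, "ay": 0, "az": 0, "claw": 0}

```text
time_s: 16.6
ee_pos: [0.5564, -0.0295, 0.2408]
ee_rot: [0.116, 1.57, -1.454]
wrist_force: [0.4, -6.1, 1.3]
width: 0.0003
```

```bash
python3 -c "
from h import *
to((.557,-.03,.061)); d=grab('side','d7'); cv2.imwrite('pics/d7c.png',cv2.resize(d['pixels'][190:300,270:380],(560,560)))
d=grab('scene','s7'); cv2.imwrite('pics/s7c.png',cv2.resize(d['pixels'][150:250,180:300],(600,500)))"
```

```text
t 16.6 grasp now [ 0.5565 -0.0297  0.0608] ytool [1. 0. 0.] xtool [ 0.    -0.001 -1.   ] w 0.3 F [ 0.4 -6.1  1.3]
turn [ 0.0004  0.001  -0.0001] shift mm pre-turn axes [-0.2  0.6  0.5]  post-turn axes [-0.2  0.6  0.5] q [-0.35  0.55  0.44  1.92 -0.34  0.75  0.29]
```

View pics/d7c.png

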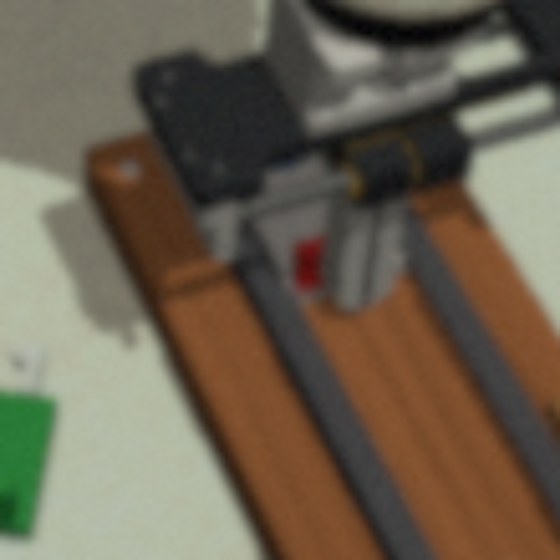

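View pics/s7c.png

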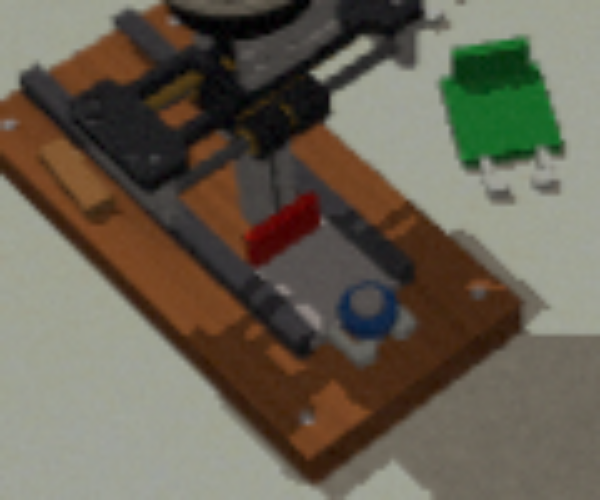

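Call:
step_arm:
  moves:
    - {"x": 0, "y": 0, "z": -1, "ax": 0, "ay": 0, "az": 0, "claw": 0}
    - {"x": 0, "y": 0, "z": -1, "ax": 0, "ay": 0, "az": 0, "claw": 0}
    - {"x": 0, "y": 0, "z": 0, "ax": 0, "ay": 0, "az": 0, "claw": 0}

```text
time_s: 17.0
ee_pos: [0.5564, -0.0289, 0.241]
ee_rot: [0.207, 1.568, -1.365]
wrist_force: [-0.4, -14.6, 4.3]
width: 0.0002
```

Call:
step_arm:
  moves:
    - {"x": 0, "y": 0, "z": -1, "ax": 0, "ay": 0, "az": 0, "claw": 0}
    - {"x": 0, "y": 0, "z": -1, "ax": 0, "ay": 0, "az": 0, "claw": 0}
    - {"x": 0, "y": 0, "z": 0, "ax": 0, "ay": 0, "az": 0, "claw": 0}

```text
time_s: 17.3
ee_pos: [0.5564, -0.0283, 0.2412]
ee_rot: [0.234, 1.566, -1.339]
wrist_force: [-1.1, -24.0, 6.3]
width: 0.0006
```

Call:
step_arm:
  moves:
    - {"x": 0, "y": 0, "z": 5, "ax": 0, "ay": 0, "az": 0, "claw": 0}
    - {"x": 0, "y": 0, "z": 10, "ax": 0, "ay": 0, "az": 0, "claw": 0}
    - {"x": 0, "y": 0, "z": 15, "ax": 0, "ay": 0, "az": 0, "claw": 0}
    - {"x": 0, "y": 0, "z": 10, "ax": 0, "ay": 0, "az": 0, "claw": 0}
    - {"x": -20, "y": 0, "z": 0, "ax": 0, "ay": 0, "az": 0, "claw": 0}
    - {"x": -30, "y": 0, "z": 0, "ax": 0, "ay": 0, "az": 0, "claw": 0}
    - {"x": -40, "y": 0, "z": 20, "ax": 0, "ay": 0, "az": 0, "claw": 0}
    - {"x": -40, "y": 0, "z": 30, "ax": 0, "ay": 0, "az": 0, "claw": 0}
    - {"x": 0, "y": 0, "z": 30, "ax": 0, "ay": 0, "az": 0, "claw": 0}
    - {"x": 0, "y": 0, "z": 0, "ax": 0, "ay": 0, "az": 0, "claw": 0}

```text
time_s: 18.3
ee_pos: [0.5559, -0.1494, 0.3721]
ee_rot: [0.986, 1.568, -0.589]
wrist_force: [-0.6, -0.0, 0.2]
width: 0.0003
```

```bash
python3 -c "
from h import *
np.set_printoptions(precision=4,suppress=True)
to((.557,-.03,.061)); e=grab('side','d8'); d=grab('scene','s8'); w=grab('wrist','w8')
cv2.imwrite('pics/c8.png',np.hstack([cv2.resize(d['pixels'][165:245,210:290],(400,400)),cv2.resize(e['pixels'][190:290,280:380],(400,400))]))
cv2.imwrite('pics/m8.png',np.hstack([cv2.resize(d['pixels'][180:330,310:460],(400,400)),cv2.resize(e['pixels'][70:220,150:300],(400,400))]))
for x in (d,e,w):
  hsv=cv2.cvtColor(x['pixels'],cv2.COLOR_BGR2HSV)
  v,u=np.mgrid[0:420,0:560];uv=np.c_[u.ravel(),v.ravel()];P=depth(x,uv)
  m=(((hsv[...,0]<6)|(hsv[...,0]>174))&(hsv[...,1]>150)&(hsv[...,2]>50)).ravel()
  q=P[m&(abs(P[:,0]-.557)<.05)&(abs(P[:,1]+.03)<.06)&(P[:,2]>.03)]
  if len(q):print('red',len(q),q.min(0),q.max(0))
  m=((hsv[...,0]>100)&(hsv[...,0]<130)&(hsv[...,1]>120)).ravel()
  q=P[m&(abs(P[:,0]-.557)<.05)&(abs(P[:,1]-.05)<.05)&(P[:,2]>.03)]
  if len(q):print('blue',len(q),q.min(0),q.max(0))
  q=P[(P[:,2]>.06)&(P[:,2]<.1)&(abs(P[:,0]-.423)<.06)&(abs(P[:,1]-.337)<.06)]
  if len(q):print('bird',len(q),q.min(0),q.max(0))
  q=P[(P[:,2]>.012)&(P[:,0]>.3)&(P[:,0]<.65)&(P[:,1]>.41)&(P[:,1]<.6)&(P[:,2]<.07)]
  if len(q):print('armad',len(q),q.min(0),q.max(0))
"
```

```text
t 18.3 grasp now [ 0.5563 -0.1497  0.1921] ytool [ 1.    -0.004  0.002] xtool [ 0.002 -0.002 -1.   ] w 0.3 F [-0.6 -0.   0.2]
turn [-0.0041  0.0015 -0.0023] shift mm pre-turn axes [ 131.     0.3 -119.7]  post-turn axes [ 131.1    1.1 -119.4] q [-0.22  0.4   0.55  1.79 -0.24  1.01  0.42]
red 114 [ 0.5266 -0.0311  0.0426] [ 0.583  -0.0123  0.0689]
blue 54 [0.5444 0.0394 0.0456] [0.5736 0.0696 0.0586]
bird 191 [0.4075 0.3178 0.06  ] [0.4434 0.3554 0.0896]
armad 716 [0.3822 0.4349 0.0212] [0.4898 0.4939 0.0632]
red 97 [ 0.5342 -0.024   0.0413] [ 0.5648 -0.0162  0.0668]
blue 34 [0.5425 0.0372 0.0501] [0.5614 0.0591 0.0564]
bird 168 [0.4025 0.3142 0.0601] [0.44   0.3499 0.0878]
armad 541 [0.3834 0.4345 0.0136] [0.484  0.481  0.0614]
red 996 [ 0.5353 -0.0763  0.0399] [ 0.5804 -0.0124  0.3512]
```

View pics/c8.png

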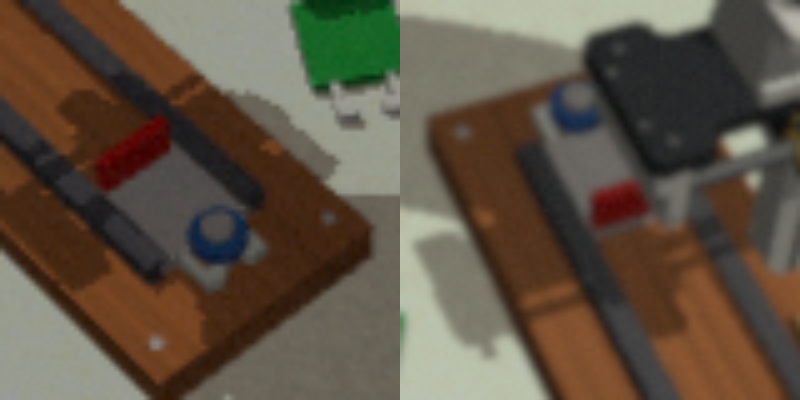

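View pics/m8.png

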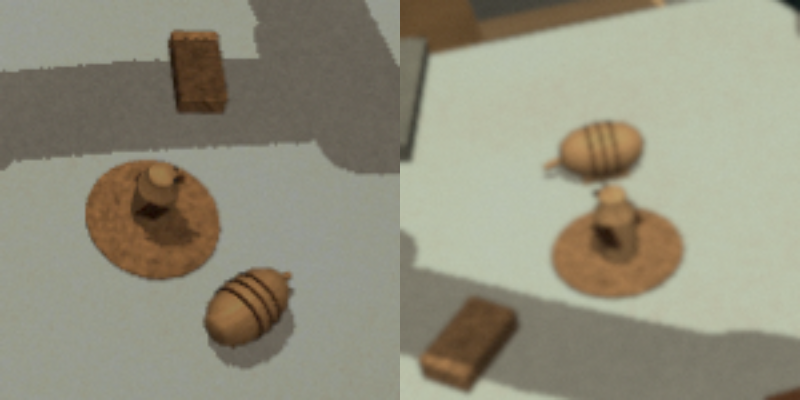

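View pics/w8.png

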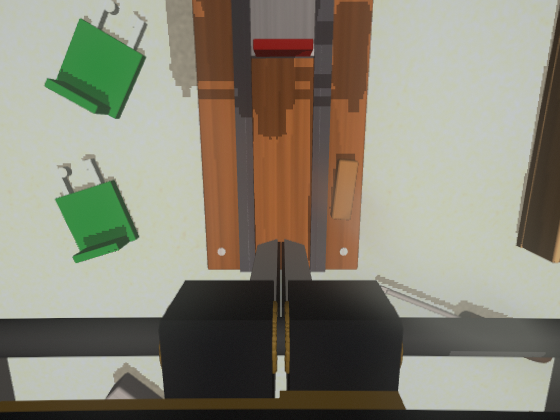

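```bash
python3 -c "
from station import env
print(env.close_job())"
```

```text
the job is handed in; nothing more can be done
None
```

The bird is on the cork mat, the steel clip is snapped onto the post, and I handed the job in at about 18.5 s of the 64 s allowed.

- **Bird:** I lifted it out of the channel, lowered it onto the mat until I felt contact, and let go. In both outside views it stands upright near the mat's centre. Grasp and point data put it within about 5 mm of the centre.
- **Clip:** I pushed it from behind with closed fingers. The wrist force peaked at about 34 N where the jaws passed the post's neck, more than the roughly 10 N given. It then dropped to almost nothing. A firm stop built up to 24 N at the end.
    - **Position:** the pictures show the jaws closed beyond the blue head. The fingertip position puts the eye at y ≈ 0.055, against the post at 0.051–0.054. That is within 5 mm, given about 2 mm of calibration error.
- **Armadillo:** its extent in the cameras is the same before and after, within measurement noise.
- **At hand-in:** the gripper was well clear of everything.

One disagreement came up: the scene and side cameras put the bird's head about 10 mm apart at first. I used a fit to its body and a view from the wrist camera instead, and the grasp confirmed it.

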